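Put the label cutter's knife back on its locating pin

TASK

The knife of the label cutter has slipped off its locating pin. Pull the knife tray out as far as it goes, then slide the knife along the tray, without lifting it out, until its notch sits over the pin and its notched edge lies flat and square against the seat rail at the front of the tray. Leave the tray fully out, and the other things on the bench where they are.

Things in the scene. Friction and masses are not known exactly. Their poses are not given: they have to be found in the camera images.
- cutter: Bench label cutter, fixed: low grey steel box 180 mm deep (x) x 240 mm wide (y), lid 80 mm above the table (label guides on it to 93 mm, a label roll at its rear to 155 mm). Origin: centre of its underside. +x points to its rear, -x to its front, where the knife tray comes out; +z up. The housing ends 90 mm in front of the origin, the shut tray's front panel 102 mm in front.
- knife_tray (a joint): How far the knife tray is pulled out of the cutter's front (along the cutter's -x), in m: 0 shut, 0.130 at its stop. It stays where it is left; sliding it takes 2 N plus 6 N per m/s.
- tray_handle (a point): Middle of the tray's steel bow handle: a level round bar 10 mm thick, 120 mm between its posts, across the front at 44 mm height. Its centre line is 38 mm in front of the tray's grey front panel (33 mm clear behind the bar, open above and below). Panel: 236 mm wide, 12 mm thick, its top at 68 mm height. Axes as the cutter's; moves with the tray.
- tray_pin (a point): Foot of the brass locating pin on the tray's floor, 20 mm above the table: 8 mm thick, 10 mm tall, on the tray's middle line. The floor is flat, 194 mm wide between side walls 18 mm high, and ends at a lip 8 mm high 92 mm behind the pin. Axes as the cutter's (+x to its rear, +z up); moves with the tray.
- seat_rail (a point): Middle of the rear face of the bright aluminium seat rail, at the tray's floor: the stop for the knife's notched edge, 12 mm in front of the pin's axis. The rail is a step across the tray, 9 mm above the floor and 14 mm wide, right behind the front panel. Axes as the cutter's; moves with the tray.
- knife: Loose steel knife plate 110 mm (its y) x 46 mm (its x) x 5 mm thick, lying flat on the dark tray floor; 0.2 to 0.4 kg. Origin: centre of its underside. Notched edge on its -x side, 23 mm from the origin; bevelled cutting edge on +x. At first behind the pin, within 0.2 rad of square, notch to the front; carried along with the tray and hidden while that is shut.
- knife_notch (a point): Centre of the notch's seat, on the knife's underside, 11 mm from its origin toward -x: lies on the pin's axis when the knife is home. The notch is 11 mm wide and 17.5 mm deep, open at the front edge, where its mouth flares at 45 degrees to 25 mm. Axes as the knife's.
- grip_bar (a point): Middle of the top of the knife's orange grip bar, a place to push or pinch: 80 mm long (the knife's y), 8 mm wide (knife x = 0 to +8 mm), standing 10 mm above the plate, its top 15 mm above the knife's underside. 4 mm from the knife's origin toward +x. Axes as the knife's.
- wood_stamp: Wooden hand stamp with a turned knob, 64 x 32 x 78 mm, standing, loose bystander. Origin: centre of its underside.
- date_stamp: Black self-inking stamp, 58 x 46 x 93 mm, standing, loose bystander. Origin: centre of its underside.
- mailer_small: Small brown padded mailer 84 x 103 x 17 mm, lying flat, loose bystander. Origin: centre of its underside.
- mini_parcel: Small brown parcel at the right, 65 x 89 x 63 mm, loose bystander. Origin: centre of its underside.

How it is judged:
By the outcome, as a careful person would: the job done as asked, in the order asked, and still so for the second after the job is handed in, with the robot touching nothing.
It also fails if it takes over 72 s, if anything falls off the work surface, if the arm or the gripper's body presses on something with over 40 N, if the wrist force passes 120 N, or if a joint passes its speed limit or range.

ROBOT

A 6-joint arm with a two-finger parallel gripper is mounted at the origin on a cart in front of the work surface, level with it; the furniture and walls round the work are solid. World frame = base frame: x ahead of the robot, y to its left, z up, the work surface at z = 0. Lengths are in m, angles in degrees, forces in N, time in s.
With the tool pointing down it reaches from about 0.4 to 0.825 m from the base axis. Payload 7 kg.
Tool frame: the origin (TCP) lies on the front face of the gripper's body, between the roots of the fingers; the fingertips stand 66 mm ahead of it and the grasp point (between the pads) lies 47 mm ahead of it; z points along the fingers, y is the line along which they close (so a half turn about z gives the same grasp; the last joint's range is limited). The gripper opens to 88 mm and grips with 3 to 60 N. Pads are 19 mm wide; open, the fingers measure 130 mm over their backs; the gripper's body (78 mm by 193 mm) begins 47 mm behind the grasp point.
Start: joints at [-55.285, 20.546, 0.682, 0, -70.136, -16.507], TCP at [0.211, -0.641, 0.292] pointing down, gripper open.
Joint ranges: [-176.03, 176.03], [-82.01, 121.73], [-58.28, 71.71], [-173.87, 95.51], [-174.79, -0.11], [-173.66, 173.66]. Speed limits (degrees/s): [136.94, 136.94, 172.46, 180, 180, 180].

INTERFACE

Orientations are given as [roll, pitch, yaw] about the fixed x, y, z axes, in that order (R = Rz(yaw) Ry(pitch) Rx(roll)).
In Python, from plant import ctrl gives the robot as it stands.
- The arm moves only by the tool send_rows, never from a script. Its argument "deltas" is a list of rows, each a list of 2 entries, a list of its own where there are three numbers: the shift along the tool's x, y, z each as a share of 800 mm, from -1 to 1, then the turn about the tool's z as a share of 90 degrees, from -1 to 1. A call has exactly 5 rows; each row is the pose to reach, as a shift and turn from the pose commanded when the call began, along the tool's axes at that moment; what a row does not reach only later rows make up. A row lasts 1/12 s, in which the tool goes at most 41.7 mm and 7.16 degrees, less where a joint would pass 70% of its speed; a pose out of reach is approached as far as the arm can. A call with a number of a shift or a turn outside -1 to 1 is refused whole. A call with a gripper value outside its range is refused whole. "gripper" is the opening, from 0 (shut) to 1 (fully open), set as the call begins (left out, the last holds). The fingers move at their own pace and stop on an object; the grip force is fixed at half the most. Time passes only in rows, so rows that repeat a pose let the fingers close, or fill a call up. It gives the time, the measured TCP pose, the force, the opening and the grip force at its end, in the units of the state.
- ctrl.get_obs(): the state, without advancing time (a new reading comes with each control period).
- ctrl.snapshot(name): name is "side" or "top"; returns a dict with "color" (400x640x3 uint8, red, green, blue), "vertical_fov" (degrees; the focal length in pixels is half the picture's height over the tangent of half this angle, whatever the lens; pixels are square), "cx", "cy" (the principal point, pixels), "rvec" (rotation vector, rad) and "tvec" (3), from world to camera coordinates, as OpenCV has them. Camera axes: x right, y down, z forward; pixel columns grow to the right and rows downward; lengths in m; the calibration is good to about 2 mm. A picture is of the moment at which its call begins. There is no depth.
- ctrl.close_job(): hands the job in; it is judged then, once.
Trained networks look in a picture, given as the dict that the camera call returned (one of the last four; its "shot" number tells which), for a name from the list of things; names that differ only in an ending like _2 or _b are one class to them, and where a whole thing is asked for, a point or a joint stands for the part that bears it (a point fixed in the world has none). Each returns a list of dicts, best first, with "conf" (0 to 1); they miss things now and then, are a little off and sometimes report something else, mostly with a low value. They report only what shows in the picture. A call takes as long as a camera call.
- ctrl.boxes_of(picture, thing): "xy" ([column, row] as shares, 0 to 1, of the picture: columns of its width, rows of its height, amid what is visible of it).
- ctrl.cut_out(picture, thing): "pixels" (400x640 bool, what is visible of it) and "xy" ([column, row] as shares, 0 to 1, of the picture: columns of its width, rows of its height, amid what is visible of it).
The state is a dict: "clock": time; "joint_pos": joint angles; "qvel": joint speeds; "tau": joint torques, N m; "tool_pos": TCP position; "orientation": TCP orientation; "force": force on the tool from outside, world axes, zero at the start; "moment": the same for the moment, N m; "opening": finger opening in m; "gripper_force": force on a finger pad.
Only numpy, scipy, OpenCV 4.12 (cv2) and the standard library are available. Lean on these libraries where they do the work, as an engineer would, in place of code of your own. Each camera call takes 0.05 s, during which the arm holds its last target. There are 200 camera calls.

## Working session

There is one attempt and no reset: what is moved stays moved. The work goes in short steps, Python scripts to look and compute and a tool call to move; the robot and the scene stay as the last step left them, time stands still between calls to the robot, and variables do not carry over. Pictures are saved under pics/ and viewed, at most 10 in all, crops included, and the job is handed in when it is done.

Besides the shell and the picture viewer there is one more tool, called after "Call:" by a JSON object that holds its "op" and its "data". send_rows: Moves the arm, as the interface text tells. Shift numbers are shares of 800 mm and turn numbers shares of 90 degrees, none past 1 either way. Its arguments: {"type":"object","properties":{"deltas":{"type":"array","items":{"type":"array"}},"gripper":{"type":"number"}},"required":["deltas"]}

```bash
ls; mkdir -p pics; cat > h.py <<'E'
import numpy as np, cv2
from plant import ctrl
def K(p):
    f=200/np.tan(np.radians(p["vertical_fov"])/2)
    return np.array([[f,0,p["cx"]],[0,f,p["cy"]],[0,0,1]])
def proj(p,X):
    return cv2.projectPoints(np.float64(X).reshape(-1,1,3),np.float64(p["rvec"]),np.float64(p["tvec"]),K(p),None)[0].reshape(-1,2)
def at_z(p,uv,z):
    uv=np.float64(uv).reshape(-1,2)
    R=cv2.Rodrigues(np.float64(p["rvec"]))[0];C=-R.T@np.float64(p["tvec"]).ravel()
    d=np.c_[uv,np.ones(len(uv))]@np.linalg.inv(K(p)).T@R
    return C+d*((z-C[2])/d[:,2])[:,None]
def save(p,n,crop=None,s=1):
    im=p["color"][:,:,::-1]
    if crop: im=im[crop[1]:crop[3],crop[0]:crop[2]]
    cv2.imwrite("pics/"+n,cv2.resize(im,None,fx=s,fy=s,interpolation=cv2.INTER_CUBIC))
E
python3 - <<'E'
from h import *
print(ctrl.get_obs())
a=ctrl.snapshot("top");b=ctrl.snapshot("side")
im=np.vstack([a["color"],b["color"]]);save(a,"t0.png");save(b,"s0.png")
for p in(a,b):
    print({k:v for k,v in p.items() if k!="color"})
    R=cv2.Rodrigues(np.float64(p["rvec"]))[0];print("C",-R.T@np.float64(p["tvec"]).ravel())
    for t in["cutter","tray_handle","knife","wood_stamp","date_stamp","mailer_small","mini_parcel"]:
        r=ctrl.boxes_of(p,t)[:2]
        print(t,[(np.round(np.array(q["xy"])*[640,400],1),round(q["conf"],2)) for q in r], [np.round(at_z(p,np.array(q["xy"])*[640,400],0.044),3) for q in r[:1]])
E
```

```text
pics
{'clock': 0.0, 'joint_pos': array([-5.52827775e+01,  2.05913478e+01,  6.34939939e-01, -1.96002591e-02,
       -7.01371849e+01, -1.65058145e+01]), 'qvel': array([ 0.02904071,  0.00355795, -0.06050833, -0.05310927,  0.00260686,
        0.0731552 ]), 'tau': array([-1.44930429e-03, -5.82712913e+01,  2.93066275e+01,  6.99723288e+00,
        7.10776090e-03, -1.41165874e-04]), 'tool_pos': array([ 0.21080498, -0.64083999,  0.29123409]), 'orientation': array([ 1.79905029e+02, -8.92708614e-03, -1.61795259e+02]), 'force': array([ 0.54285785,  0.49965951, -0.90790228]), 'moment': array([0.02249705, 0.03145227, 0.01175612]), 'gripper_force': 0.0, 'opening': 0.0879437666901464}
{'vertical_fov': 55.94944982864776, 'cx': 312.0049291873015, 'cy': 202.7642186586689, 'rvec': array([ 2.20145065, -2.1425542 ,  0.09040997]), 'tvec': array([0.03275628, 0.5458989 , 1.04827472]), 'shot': 1}
C [0.44859073 0.03904643 1.09325212]
cutter [(array([355.9, 151. ]), 0.94)] [array([[ 0.694, -0.073,  0.044]])]
tray_handle [(array([354.8, 185.3]), 0.89)] [array([[ 0.595, -0.071,  0.044]])]
knife [] []
wood_stamp [
[... 374 characters left out ...]
582807, 'rvec': array([ 0.13891865, -2.79752335,  1.29322008]), 'tvec': array([0.55411246, 0.01988421, 1.22834413]), 'shot': 2}
C [0.442913   0.97544687 0.81767768]
cutter [(array([278. , 165.7]), 0.64), (array([312.7, 167.8]), 0.3)] [array([[ 0.701, -0.066,  0.044]])]
tray_handle [(array([314.3, 169.6]), 0.57)] [array([[ 0.591, -0.056,  0.044]])]
knife [(array([310.8, 273.6]), 0.26), (array([311.1, 170.6]), 0.17)] [array([[0.551, 0.334, 0.044]])]
wood_stamp [] []
date_stamp [(array([312.1, 269. ]), 0.98)] [array([[0.55 , 0.321, 0.044]])]
mailer_small [(array([372. , 319.4]), 0.9)] [array([[0.411, 0.442, 0.044]])]
mini_parcel [(array([343.9, 125.2]), 0.6)] [array([[ 0.522, -0.313,  0.044]])]
```

View pics/t0.png

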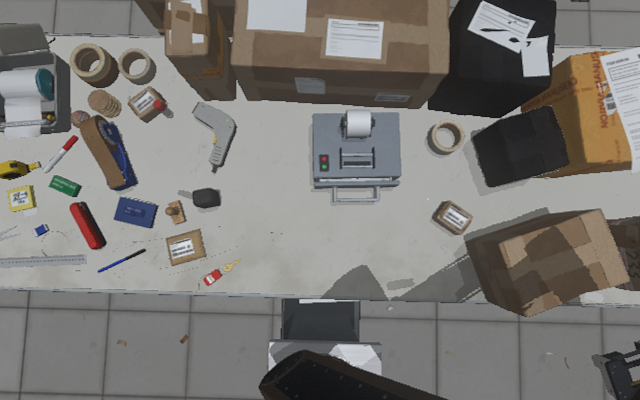

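View pics/s0.png

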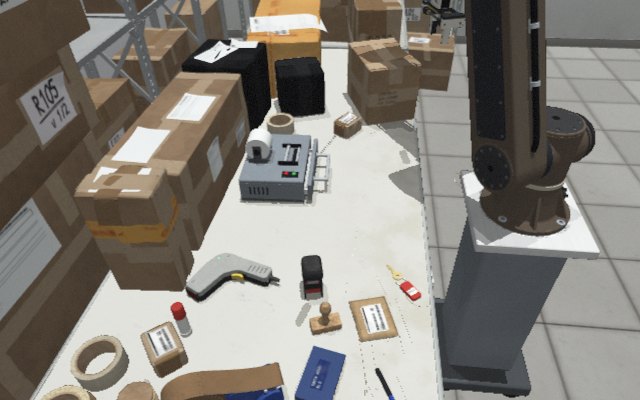

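```bash
python3 - <<'E'
from h import *
from scipy.optimize import minimize
a=ctrl.snapshot("top");b=ctrl.snapshot("side")
def pts(q):
    x,y,t=q;c,s=np.cos(t),np.sin(t)
    return lambda P:np.array([[x+c*u-s*v,y+s*u+c*v,w] for u,v,w in P])
def line(P):return P
ed=[]
for z in(.08,):ed+=[[(-.09,-.12,z),(-.09,.12,z)],[(-.09,.12,z),(.09,.12,z)],[(-.09,-.12,z),(.09,-.12,z)]]
ed+=[[(-.102,-.118,.068),(-.102,.118,.068)]]
ed+=[[(-.145,-.06,.044),(-.145,.06,.044)],[(-.135,-.055,.044),(-.135,.055,.044)]]
g={}
for p in(a,b):
    im=cv2.GaussianBlur(cv2.cvtColor(p["color"],cv2.COLOR_RGB2LAB).astype(np.float32),(0,0),1.0)
    m=np.sqrt(sum(cv2.Sobel(im[:,:,i],cv2.CV_32F,1,0)**2+cv2.Sobel(im[:,:,i],cv2.CV_32F,0,1)**2 for i in range(3)))
    g[p["shot"]]=np.minimum(m,120)
def cost(q,ps):
    f=pts(q[:3]);S=0
    for p in ps:
        for e in ed:
            A=np.array(e);L=A[0]+(A[1]-A[0])*np.linspace(0.03,.97,60)[:,None]
            uv=proj(p,f(L)).astype(np.float32)
            S-=cv2.remap(g[p["shot"]],uv[:,0].copy(),uv[:,1].copy(),cv2.INTER_LINEAR).mean()
    return S
for ps in([a],[b],[a,b]):
    best=None
    for x in np.arange(.715,.76,.004):
        for y in np.arange(-.09,-.05,.004):
            for t in np.radians([-6,-4,-2,0,2,4,6]):
                c=cost((x,y,t),ps)
                if best is None or c<best[0]:best=(c,(x,y,t))
    r=minimize(cost,best[1],args=(ps,),method="Nelder-Mead",options=dict(initial_simplex=np.array(best[1])+np.array([[0,0,0],[.003,0,0],[0,.003,0],[0,0,.03]])))
    print(len(ps),r.fun,r.x[:2],np.degrees(r.x[2]))
im=[]
for p,c in((a,(295,100,415,210)),(b,(230,120,350,210))):
    o=cv2.resize(p["color"][c[1]:c[3],c[0]:c[2],::-1],None,fx=6,fy=6,interpolation=cv2.INTER_CUBIC)
    for e in ed:
        uv=((proj(p,pts(r.x)(e))-[c[0],c[1]]+.5)*6).astype(int)
        cv2.line(o,tuple(map(int,uv[0])),tuple(map(int,uv[1])),(0,0,255),1)
    im.append(o)
cv2.imwrite("pics/fit.png",cv2.resize(np.vstack(im),(360,600)) if 0 else cv2.resize(np.hstack([im[0][:540],im[1]]),(800,300)))
E
```

```text
1 -537.7626342773438 [ 0.75130079 -0.06675759] 1.8747839313493089
1 -614.9030151367188 [ 0.7499011 -0.065108 ] 1.0787320912669875
2 -1144.8883056640625 [ 0.7508646  -0.06680513] 1.828726279116725
```

View pics/fit.png

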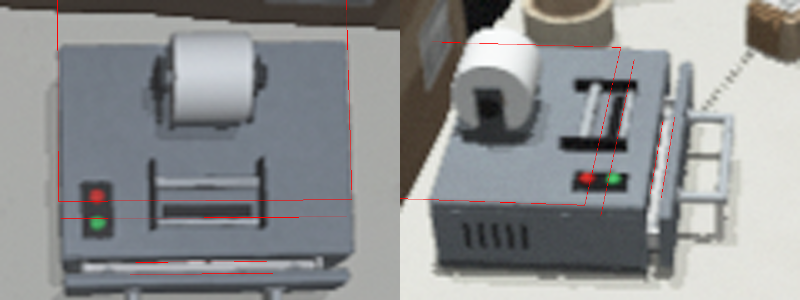

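```bash
cat > fit.py <<'E'
from h import *
from scipy.optimize import minimize
def tf(q,P):
    x,y,t=q[:3];c,s=np.cos(t),np.sin(t);P=np.float64(P)
    return np.c_[x+c*P[:,0]-s*P[:,1],y+s*P[:,0]+c*P[:,1],P[:,2]]
lid=[[(-.09,-.12,.08),(-.09,.12,.08)],[(-.09,.12,.08),(.09,.12,.08)],[(-.09,-.12,.08),(.09,-.12,.08)],[(.09,.12,.08),(.09,-.12,.08)]]
tray=[[(-.102,-.118,.068),(-.102,.118,.068)],[(-.09,-.118,.068),(-.09,.118,.068)],[(-.145,-.06,.044),(-.145,.06,.044)],[(-.135,-.055,.044),(-.135,.055,.044)]]
def edges(d): return [np.array(e) for e in lid]+[np.array(e)-[d,0,0] for e in tray]
def grad(p):
    im=cv2.GaussianBlur(cv2.cvtColor(p["color"],cv2.COLOR_RGB2LAB).astype(np.float32),(0,0),.8)
    return np.minimum(np.sqrt(sum(cv2.Sobel(im[:,:,i],cv2.CV_32F,1,0)**2+cv2.Sobel(im[:,:,i],cv2.CV_32F,0,1)**2 for i in range(3))),120)
def score(g,p,L):
    uv=proj(p,L).astype(np.float32)
    return cv2.remap(g,uv[:,0].copy(),uv[:,1].copy(),cv2.INTER_LINEAR).mean()
E
python3 - <<'E'
from fit import *
a=ctrl.snapshot("top");b=ctrl.snapshot("side");G={p["shot"]:grad(p) for p in(a,b)}
s=np.linspace(.03,.97,50)[:,None]
def cost(q,ps,k):
    E=edges(q[3]) if k else edges(0)[:4]
    return -sum(score(G[p["shot"]],p,tf(q,e[0]+(e[1]-e[0])*s)) for p in ps for e in E)
for ps in([a],[b],[a,b]):
    c=min(((cost((x,y,t),ps,0),(x,y,t)) for x in np.arange(.66,.74,.004) for y in np.arange(-.095,-.045,.004) for t in np.radians([-6,-4,-2,0,2,4,6])))[1]
    d=min((cost((*c,d),ps,1),d) for d in np.arange(0,.04,.002))[1]
    q=np.array([*c,d])
    r=minimize(cost,q,args=(ps,1),method="Nelder-Mead",options=dict(initial_simplex=q+np.vstack([np.zeros(4),np.diag([.003,.003,.03,.003])])))
    print(len(ps),r.fun,r.x[[0,1,3]].round(4),np.degrees(r.x[2]))
im=[]
for p,c in((a,(295,110,415,210)),(b,(230,120,350,220))):
    o=cv2.resize(p["color"][c[1]:c[3],c[0]:c[2],::-1],None,fx=6,fy=6,interpolation=cv2.INTER_CUBIC)
    for e in edges(r.x[3]):
        uv=((proj(p,tf(r.x,e))-[c[0],c[1]]+.5)*6).astype(int)
        cv2.line(o,tuple(map(int,uv[0])),tuple(map(int,uv[1])),(0,0,255),1)
    im.append(o)
cv2.imwrite("pics/fit2.png",cv2.resize(np.hstack(im),(800,333),interpolation=cv2.INTER_AREA))
h=tf(r.x,[(-.14-r.x[3],0,.044)]);print("handle",h)
E
```

```text
1 -749.445556640625 [ 0.7048 -0.0682  0.0196] 1.8782153577184446
1 -780.0896606445312 [ 0.699  -0.0645  0.0055] 1.4453478888648918
2 -1500.5887451171875 [ 0.7009 -0.0682  0.0061] 2.1126286150415576
handle [[ 0.55491475 -0.0735973   0.044     ]]
```

View pics/fit2.png

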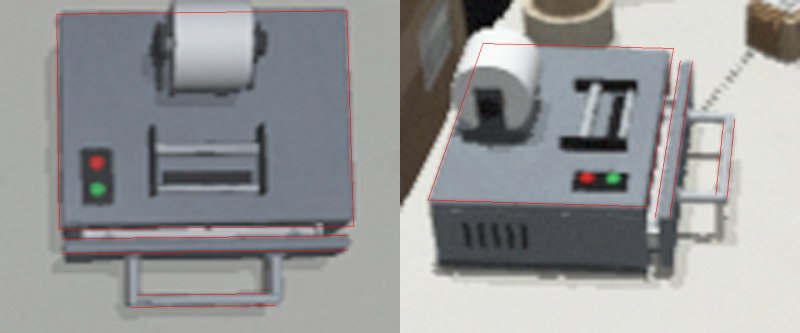

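Call:
{"op": "send_rows", "data": {"deltas": [[[0,0,-0.25],0],[[0,0,-0.25],0],[[0,0,-0.25],0],[[0,0,-0.25],0],[[0,0,-0.25],0]], "gripper": 0.4}}

```text
clock: 1.42
tool_pos: [0.2105, -0.641, 0.4962]
orientation: [-179.8, 0.0, -161.8]
force: [0.3, -0.1, 0.5]
opening: 0.0596
gripper_force: 0.0
```

Call:
{"op": "send_rows", "data": {"deltas": [[[-0.63,0.54,0],0],[[-0.63,0.54,0],0],[[-0.63,0.54,0],0],[[-0.63,0.54,0],0],[[-0.63,0.54,0],0]]}}

```text
clock: 1.83
tool_pos: [0.3192, -0.4613, 0.4923]
orientation: [-180.0, 0.0, -161.8]
force: [1.0, -0.8, -0.3]
opening: 0.0357
gripper_force: 0.0
```

```bash
cat >> h.py <<'E'
def go(x,y,z,yaw):
    o=ctrl.get_obs();p=o["tool_pos"];w=np.radians(o["orientation"][2]);d=np.array([x,y,z])-p
    t=np.array([np.cos(w)*d[0]+np.sin(w)*d[1],np.sin(w)*d[0]-np.cos(w)*d[1],-d[2]])
    dy=(yaw-o["orientation"][2]+180)%360-180
    print("t",o["clock"],"at",p.round(4),o["orientation"].round(2),"F",o["force"].round(1),"j",o["joint_pos"].round(0),"-> shares",(t/.8).round(4),"turn",round(-dy/90,4),"rows",np.linalg.norm(d)/.0417,abs(dy)/7.16)
E
python3 -c "
from h import *
go(.555,-.0735,.2,-88)"
```

```text
t 1.8333 at [ 0.3192 -0.4613  0.4923] [-1.7998e+02  2.0000e-02 -1.6182e+02] F [ 1.  -0.8 -0.3] j [-35.   6.   7.  -0. -91. -36.] -> shares [-0.4313  0.3685  0.3653] turn -0.8202 rows 12.94515360704469 10.31021058635571
```

Call:
{"op": "send_rows", "data": {"deltas": [[[-0.431,0.368,0],-0.4],[[-0.431,0.368,0],-0.4],[[-0.431,0.368,0],-0.4],[[-0.431,0.368,0],-0.4],[[-0.431,0.368,0],-0.4]], "gripper": 0.27}}

```text
clock: 2.25
tool_pos: [0.4274, -0.283, 0.4926]
orientation: [-179.9, 0.0, -125.6]
force: [1.2, -0.3, -0.1]
opening: 0.0233
gripper_force: 0.0
```

```bash
python3 -c "
from h import *
go(.555,-.0735,.17,-88)"
```

```text
t 2.25 at [ 0.4274 -0.283   0.4926] [-1.7994e+02  2.0000e-02 -1.2563e+02] F [ 1.2 -0.3 -0.1] j [-12.   1.   2.   0. -91. -24.] -> shares [-0.3058  0.0229  0.4033] turn -0.4181 rows 9.720022866845678 5.255233102373642
```

Call:
{"op": "send_rows", "data": {"deltas": [[[-0.306,0.023,0.403],-0.39],[[-0.306,0.023,0.403],-0.39],[[-0.306,0.023,0.403],-0.39],[[-0.306,0.023,0.403],-0.39],[[-0.306,0.023,0.403],-0.39]]}}

```text
clock: 2.67
tool_pos: [0.4935, -0.1763, 0.3255]
orientation: [-179.9, 0.0, -90.5]
force: [0.3, 0.1, -0.3]
opening: 0.0233
gripper_force: 0.0
```

```bash
python3 -c "
from h import *
go(.555,-.0735,.15,-88)"
```

```text
t 2.6667 at [ 0.4935 -0.1763  0.3255] [-179.92    0.    -90.5 ] F [ 0.3  0.1 -0.3] j [  2.   5. -15.   0. -70.  -2.] -> shares [-0.1291 -0.0758  0.2193] turn -0.0278 rows 5.09465288199262 0.34902159440598546
```

Call:
{"op": "send_rows", "data": {"deltas": [[[-0.129,-0.076,0.2],-0.028],[[-0.129,-0.076,0.2],-0.028],[[-0.129,-0.076,0.2],-0.028],[[-0.129,-0.076,0.2],-0.028],[[-0.129,-0.076,0.2],-0.028]]}}

```text
clock: 3.08
tool_pos: [0.5557, -0.0739, 0.1642]
orientation: [180.0, 0.0, -88.3]
force: [1.0, -0.8, -0.1]
opening: 0.0235
gripper_force: 0.0
```

```bash
python3 - <<'E'
from h import *
b=ctrl.snapshot("side");a=ctrl.snapshot("top")
im=[]
for p,c in((a,(295,110,415,230)),(b,(250,110,370,230))):
    o=cv2.resize(p["color"][c[1]:c[3],c[0]:c[2],::-1],(400,400),interpolation=cv2.INTER_CUBIC)
    im.append(o)
cv2.imwrite("pics/h.png",np.hstack(im))
go(.555,-.0735,.095,-88)
E
```

```text
t 3.1833 at [ 0.5546 -0.0734  0.1617] [ 1.7959e+02 -3.0000e-02 -8.8260e+01] F [-0.9 -0.2  0.3] j [ 12.  17. -23.  -0. -50. -11.] -> shares [ 0.0001 -0.0005  0.0833] turn -0.0029 rows 1.5986126594548666 0.0366096808084778
```

View pics/h.png

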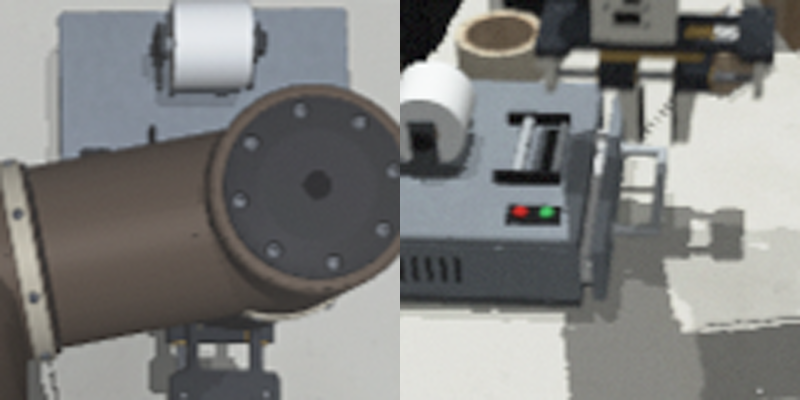

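Call:
{"op": "send_rows", "data": {"deltas": [[[0,0,0.02],-0.003],[[0,0,0.04],-0.003],[[0,0,0.06],-0.003],[[0,0,0.075],-0.003],[[0,0,0.088],-0.003]]}}

```text
clock: 3.6
tool_pos: [0.5558, -0.0757, 0.096]
orientation: [-180.0, -0.0, -88.1]
force: [0.4, -0.1, -0.4]
opening: 0.0239
gripper_force: 0.0
```

Call:
{"op": "send_rows", "data": {"deltas": [[[0,0,0],0],[[0,0,0],0],[[0,0,0],0],[[0,0,0],0],[[0,0,0],0]], "gripper": 0}}

```text
clock: 4.02
tool_pos: [0.5557, -0.0755, 0.0967]
orientation: [-180.0, -0.0, -88.1]
force: [-2.5, -1.5, 0.0]
opening: 0.0091
gripper_force: 30.0
```

Call:
{"op": "send_rows", "data": {"deltas": [[[0,0.01,0],0],[[0,0.025,0],0],[[0,0.04,0],0],[[0,0.055,0],0],[[0,0.07,0],0]]}}

```text
clock: 4.43
tool_pos: [0.5002, -0.0777, 0.0967]
orientation: [-179.9, -0.0, -88.1]
force: [3.5, -7.4, -3.2]
opening: 0.009
gripper_force: 30.0
```

Call:
{"op": "send_rows", "data": {"deltas": [[[0,0.015,0],0],[[0,0.03,0],0],[[0,0.045,0],0],[[0,0.055,0],0],[[0,0.065,0],0]]}}

```text
clock: 4.85
tool_pos: [0.4476, -0.0799, 0.0967]
orientation: [-179.9, -0.1, -88.1]
force: [3.4, -13.3, -3.1]
opening: 0.009
gripper_force: 30.0
```

Call:
{"op": "send_rows", "data": {"deltas": [[[0,0.004,0],0],[[0,0.008,0],0],[[0,0.012,0],0],[[0,0.016,0],0],[[0,0.02,0],0]]}}

```text
clock: 5.27
tool_pos: [0.4331, -0.0804, 0.0968]
orientation: [-179.8, -0.1, -88.0]
force: [17.0, -22.0, -23.7]
opening: 0.009
gripper_force: 30.0
```

Call:
{"op": "send_rows", "data": {"deltas": [[[0,0.003,0],0],[[0,0.003,0],0],[[0,0.003,0],0],[[0,0.003,0],0],[[0,0.003,0],0]]}}

```text
clock: 5.68
tool_pos: [0.433, -0.0803, 0.0969]
orientation: [-179.6, -0.1, -88.0]
force: [16.4, -20.3, -19.9]
opening: 0.0092
gripper_force: 29.9
```

Call:
{"op": "send_rows", "data": {"deltas": [[[0,0,0],0],[[0,0,0],0],[[0,0,0],0],[[0,0,-0.03],0],[[0,0,-0.08],0]], "gripper": 0.25}}

```text
clock: 6.1
tool_pos: [0.4271, -0.0797, 0.1581]
orientation: [179.6, -0.1, -88.1]
force: [0.8, 0.6, 0.1]
opening: 0.0216
gripper_force: 0.0
```

Call:
{"op": "send_rows", "data": {"deltas": [[[0,0,-0.15],0],[[0,0,-0.15],0],[[0.25,0,-0.15],0],[[0.25,0,-0.15],0],[[0.25,0,-0.15],0]]}}

```text
clock: 6.52
tool_pos: [0.4336, -0.2028, 0.2679]
orientation: [-179.8, 0.0, -87.9]
force: [1.0, 0.1, -0.7]
opening: 0.022
gripper_force: 0.0
```

Call:
{"op": "send_rows", "data": {"deltas": [[[0.1,0,0],0],[[0.1,0,0],0],[[0.1,0,0],0],[[0.1,0,0],0],[[0.1,0,0],0]]}}

```text
clock: 6.93
tool_pos: [0.4356, -0.2822, 0.2657]
orientation: [180.0, 0.0, -88.2]
force: [0.2, 0.2, 0.2]
opening: 0.022
gripper_force: 0.0
```

```bash
python3 - <<'E'
from h import *
b=ctrl.snapshot("side");a=ctrl.snapshot("top")
im=[]
for p,c in((a,(295,140,415,260)),(b,(280,110,400,230))):
    im.append(cv2.resize(p["color"][c[1]:c[3],c[0]:c[2],::-1],(400,400),interpolation=cv2.INTER_CUBIC))
    for t in["knife","grip_bar","tray_pin","knife_notch","seat_rail","tray_handle"]:
        r=ctrl.boxes_of(p,t)[:2]
        print(t,[(np.round(np.array(q["xy"])*[640,400],1),round(q["conf"],2)) for q in r])
    np.save(f"pics/{'ab'[p is b]}.npy",p,allow_pickle=True)
cv2.imwrite("pics/k.png",np.hstack(im))
go(.43,-.08,.3,-88)
E
```

```text
knife [(array([350.4, 197.8]), 0.81)]
grip_bar [(array([348.7, 196.1]), 0.58)]
tray_pin [(array([337. , 206.2]), 0.61)]
knife_notch [(array([350.5, 200.6]), 0.83)]
seat_rail [(array([340.5, 204.9]), 0.71)]
tray_handle [(array([337.8, 207.3]), 0.88)]
knife [(array([323.2, 170.4]), 0.62)]
grip_bar [(array([325.7, 168. ]), 0.88), (array([289.2, 169.6]), 0.73)]
tray_pin [(array([336.3, 172.9]), 0.72)]
knife_notch [(array([328.5, 168.9]), 0.68)]
seat_rail [(array([338.2, 171.2]), 0.6)]
tray_handle [(array([371.7, 319. ]), 0.75), (array([336.9, 174.5]), 0.67)]
t 7.6333 at [ 0.4361 -0.2823  0.2659] [180.     0.   -88.09] F [ 0.6  0.  -0.8] j [-11.   7. -21.  -0. -62.  13.] -> shares [-0.253  -0.0008 -0.0427] turn -0.0009 rows 4.921834796336142 0.011886663289029284
```

View pics/k.png

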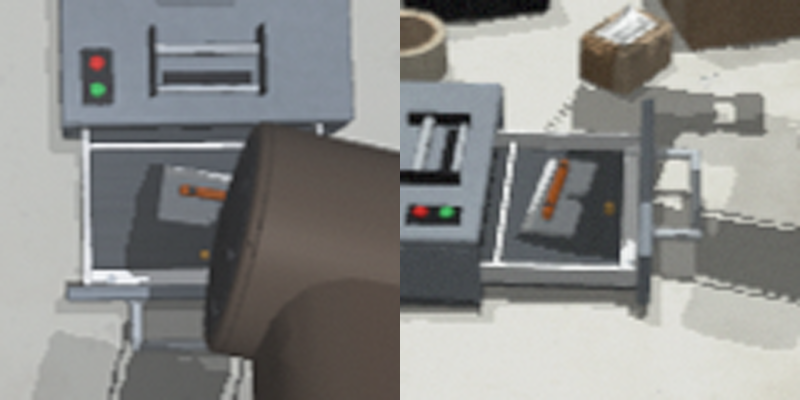

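Call:
{"op": "send_rows", "data": {"deltas": [[[0,0,-0.15],0],[[0,0,-0.15],0],[[0.2,0,-0.15],0],[[0.2,0,-0.15],0],[[0.2,0,-0.15],0]]}}

```text
clock: 8.05
tool_pos: [0.4404, -0.4051, 0.3789]
orientation: [-179.9, -0.1, -88.0]
force: [1.4, 0.2, -1.1]
opening: 0.0218
gripper_force: 0.0
```

Call:
{"op": "send_rows", "data": {"deltas": [[[0.1,0,0],0],[[0.1,0,0],0],[[0.1,0,0],0],[[0.1,0,0],0],[[0.1,0,0],0]]}}

```text
clock: 8.47
tool_pos: [0.4426, -0.4842, 0.3764]
orientation: [179.9, 0.0, -88.1]
force: [-0.4, 1.7, -0.4]
opening: 0.0218
gripper_force: 0.0
```

```bash
cat > see.py <<'E'
from fit import *
import sys
def see(name):
    b=ctrl.snapshot("side");a=ctrl.snapshot("top")
    im=[]
    for p,c in((a,(305,170,405,245)),(b,(290,125,390,200))):
        im.append(cv2.resize(p["color"][c[1]:c[3],c[0]:c[2],::-1],(400,300),interpolation=cv2.INTER_CUBIC))
        P=ctrl.boxes_of(p,"tray_pin");print("pin",[at_z(p,np.array(q["xy"])*[640,400],.026)[0][:2].round(4) for q in P[:2]])
        # orange bar pixels
        h=cv2.cvtColor(p["color"],cv2.COLOR_RGB2HSV);m=(h[:,:,0]<14)&(h[:,:,1]>150)&(h[:,:,2]>90)
        m[:c[1]]=m[c[3]:]=0;m[:,:c[0]]=m[:,c[2]:]=0
        r=ctrl.cut_out(p,"grip_bar")
        M=[("hsv",m)]+[("net%.2f"%q["conf"],q["pixels"]) for q in r[:1]]
        for n,k in M:
            v,u=np.nonzero(k)
            if len(u)<5: continue
            X=at_z(p,np.c_[u,v],.034)[:,:2];w,V=np.linalg.eigh(np.cov(X.T));ax=V[:,1]*np.sign(V[1,1])
            s=(X-X.mean(0))@ax
            print(n,len(u),"bar c",X.mean(0).round(4),"mid",(X.mean(0)+ax*(s.max()+s.min())/2).round(4),"len",s.ptp().round(3) if hasattr(s,'ptp') else np.ptp(s).round(3),"bar yaw(of knife) deg",np.degrees(np.arctan2(-ax[0],ax[1])).round(1))
    cv2.imwrite("pics/"+name,np.hstack(im))
    return a,b
E
python3 - <<'E'
from see import *
a,b=see("k2.png")
G={p["shot"]:grad(p) for p in(a,b)};s=np.linspace(.03,.97,50)[:,None]
def cost(q,ps): return -sum(score(G[p["shot"]],p,tf(q,e[0]+(e[1]-e[0])*s)) for p in ps for e in edges(q[3]))
for ps in([a],[b],[a,b]):
    q=np.array([.702,-.067,np.radians(1.9),.13])
    q=min((cost(q+[i,j,0,k],ps),*(q+[i,j,0,k])) for i in np.arange(-.004,.005,.002) for j in np.arange(-.004,.005,.002) for k in np.arange(-.01,.011,.002))[1:]
    r=minimize(cost,q,args=(ps,),method="Nelder-Mead",options=dict(initial_simplex=np.array(q)+np.vstack([np.zeros(4),np.diag([.002,.002,.02,.002])])))
    print(len(ps),r.fun,r.x[[0,1,3]].round(4),np.degrees(r.x[2]),"pin",tf(r.x,[(-.064-r.x[3],0,.03)]))
go(.48,-.08,.3,-88)
E
```

```text
pin [array([ 0.5261, -0.0793]), array([ 0.565 , -0.0948])]
hsv 47 bar c [ 0.56  -0.094] mid [ 0.5599 -0.0948] len 0.077 bar yaw(of knife) deg -6.9
net0.61 626 bar c [ 0.5568 -0.0956] mid [ 0.5568 -0.0952] len 0.11 bar yaw(of knife) deg -6.4
pin [array([ 0.5296, -0.0814])]
hsv 32 bar c [ 0.5589 -0.0885] mid [ 0.5586 -0.0914] len 0.083 bar yaw(of knife) deg -6.1
net0.91 335 bar c [ 0.5556 -0.0763] mid [ 0.5554 -0.0777] len 0.115 bar yaw(of knife) deg -7.6
1 -793.0061645507812 [ 0.7041 -0.0683  0.132 ] 1.774715913491412 pin [[ 0.50816741 -0.07434618  0.03      ]]
1 -795.6641235351562 [ 0.7035 -0.0661  0.1307] 3.0847870888000446 pin [[ 0.50914414 -0.07657268  0.03      ]]
2 -1574.500732421875 [ 0.7044 -0.0679  0.1319] 2.636009086841254 pin [[ 0.50871688 -0.07686906  0.03      ]]
t 8.7667 at [ 0.4431 -0.4832  0.3779] [-1.7994e+02 -3.0000e-02 -8.8020e+01] F [ 0.   0.7 -0.9] j [-30.  16.   6.  -0. -79.  32.] -> shares [-0.5021 -0.0635  0.0974] turn -0.0002 rows 9.886814908541375 0.002180350957241524
```

View pics/k2.png

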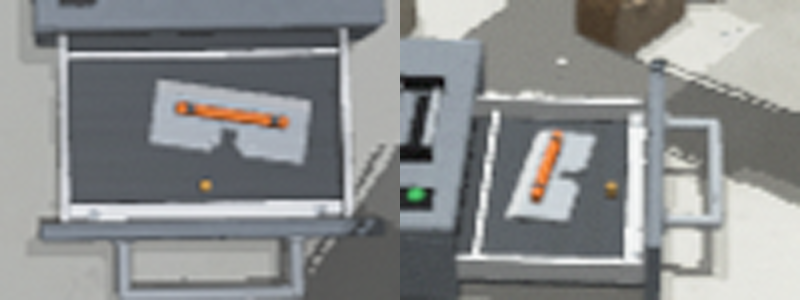

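```bash
cat >> see.py <<'E'
def hue(p,c,lo,hi,s,v):
    h=cv2.cvtColor(p["color"],cv2.COLOR_RGB2HSV).astype(int);m=(h[:,:,0]>=lo)&(h[:,:,0]<=hi)&(h[:,:,1]>s)&(h[:,:,2]>v)
    k=np.zeros_like(m);k[c[1]:c[3],c[0]:c[2]]=1;m&=k
    y,x=np.nonzero(m);w=(h[:,:,1]*h[:,:,2])[m].astype(float)
    return np.c_[x,y],w
E
python3 - <<'E'
from see import *
b=ctrl.snapshot("side");a=ctrl.snapshot("top")
for p,c,k in((a,(330,208,380,222),(335,190,390,205)),(b,(338,165,349,180),(320,155,338,180))):
    u,w=hue(p,c,8,30,110,60);m=(u*w[:,None]).sum(0)/w.sum();print("pin px",m,len(u),at_z(p,m,.026)[0])
    u,w=hue(p,k,0,14,120,60);X=at_z(p,u,.033)[:,:2];w=w/w.sum();m=w@X;C=(X-m).T@((X-m)*w[:,None]);e,V=np.linalg.eigh(C);ax=V[:,1]*np.sign(V[1,1]);s=(X-m)@ax
    print("bar",len(u),m,"mid",m+ax*(s.max()+s.min())/2,np.ptp(s),np.degrees(np.arctan2(-ax[0],ax[1])))
E
```

```text
pin px [355.84955241 215.82066572] 6 [ 0.51087557 -0.07774804  0.026     ]
bar 61 [ 0.56036534 -0.09498325] mid [ 0.56038913 -0.09477576] 0.07702189175475782 -6.541013978679384
pin px [342.46602384 171.76330481] 6 [ 0.50948185 -0.07691036  0.026     ]
bar 41 [ 0.55942899 -0.0908468 ] mid [ 0.55920789 -0.09285338] 0.0830489807184808 -6.287930231259938
```

```bash
python3 -c "
from h import *
go(.558,-.1137,.2,-96.4)"
```

```text
t 8.8667 at [ 0.4431 -0.4834  0.3777] [-1.7996e+02 -3.0000e-02 -8.8040e+01] F [-0.4 -0.2  0. ] j [-30.  17.   6.  -0. -79.  32.] -> shares [-0.457  -0.1594  0.2221] turn 0.0929 rows 10.216177325807553 1.1682471654273336
```

Call:
{"op": "send_rows", "data": {"deltas": [[[-0.457,-0.159,0],0.093],[[-0.457,-0.159,0],0.093],[[-0.457,-0.159,0],0.093],[[-0.457,-0.159,0],0.093],[[-0.457,-0.159,0],0.093]], "gripper": 0.3}}

```text
clock: 9.28
tool_pos: [0.5043, -0.2848, 0.3775]
orientation: [-180.0, -0.0, -96.5]
force: [1.9, 0.7, 1.0]
opening: 0.0267
gripper_force: 0.0
```

```bash
python3 -c "
from h import *
go(.558,-.1137,.2,-96.4)"
```

```text
t 9.2833 at [ 0.5043 -0.2848  0.3775] [-179.96   -0.    -96.47] F [1.9 0.7 1. ] j [-10.   9.  -4.   0. -77.   4.] -> shares [-0.2201 -0.0426  0.2219] turn -0.0007 rows 6.051112575287311 0.009326617170349777
```

Call:
{"op": "send_rows", "data": {"deltas": [[[-0.22,-0.043,0.222],0],[[-0.22,-0.043,0.222],0],[[-0.22,-0.043,0.222],0],[[-0.22,-0.043,0.222],0],[[-0.22,-0.043,0.222],0]]}}

```text
clock: 9.7
tool_pos: [0.5489, -0.1439, 0.23]
orientation: [-179.9, 0.0, -96.4]
force: [0.8, 0.8, -0.3]
opening: 0.0262
gripper_force: 0.0
```

```bash
python3 -c "
from h import *
go(.558,-.1137,.14,-96.4)"
```

```text
t 9.7 at [ 0.5489 -0.1439  0.23  ] [-1.7991e+02  2.0000e-02 -9.6430e+01] F [ 0.8  0.8 -0.3] j [  5.  13. -18.   0. -58. -11.] -> shares [-0.0388 -0.0071  0.1125] turn -0.0003 rows 2.2867562898813856 0.003910668152660776
```

Call:
{"op": "send_rows", "data": {"deltas": [[[-0.034,-0.007,0.1],0],[[-0.034,-0.007,0.1],0],[[-0.034,-0.007,0.1],0],[[-0.034,-0.007,0.1],0],[[-0.034,-0.007,0.1],0]]}}

```text
clock: 10.12
tool_pos: [0.5583, -0.1194, 0.1518]
orientation: [-179.9, -0.0, -96.4]
force: [-0.2, 0.3, 1.3]
opening: 0.0261
gripper_force: 0.0
```

```bash
python3 -c "
from h import *
go(.558,-.1137,.097,-96.4)"
```

```text
t 10.1167 at [ 0.5583 -0.1194  0.1518] [-1.7993e+02 -2.0000e-02 -9.6400e+01] F [-0.2  0.3  1.3] j [  8.  18. -23.   0. -49. -14.] -> shares [-0.007   0.0011  0.0686] turn -0.0 rows 1.3222293595628707 8.86484139359023e-05
```

Descend with steady rows, slowing at the end, then measure.

Call:
{"op": "send_rows", "data": {"deltas": [[[-0.007,0.001,0.02],0],[[-0.007,0.001,0.04],0],[[-0.007,0.001,0.055],0],[[-0.007,0.001,0.06],0],[[-0.007,0.001,0.06],0]]}}

```text
clock: 10.53
tool_pos: [0.5578, -0.1142, 0.1038]
orientation: [-179.9, 0.0, -96.5]
force: [-0.0, 0.5, 0.4]
opening: 0.0263
gripper_force: 0.0
```

```bash
python3 - <<'E'
from see import *
go(.558,-.1137,.097,-96.4)
b=ctrl.snapshot("side");c=(280,110,400,200)
cv2.imwrite("pics/g.png",cv2.resize(b["color"][c[1]:c[3],c[0]:c[2],::-1],None,fx=6,fy=6,interpolation=cv2.INTER_CUBIC))
go(.558,-.1137,.097,-96.4)
E
```

```text
t 10.5333 at [ 0.5578 -0.1142  0.1038] [-1.799e+02  1.000e-02 -9.650e+01] F [-0.   0.5  0.4] j [  8.  22. -26.   0. -42. -15.] -> shares [-0.0006 -0.0001  0.0084] turn -0.0011 rows 0.16247178633290368 0.013523192677269933
t 10.5833 at [ 0.5581 -0.1142  0.1042] [-1.7987e+02  1.0000e-02 -9.6490e+01] F [-0.3 -0.4  0.7] j [  8.  22. -26.   0. -42. -15.] -> shares [-0.0005  0.0002  0.009 ] turn -0.001 rows 0.1732665861680134 0.012314025461503283
```

View pics/g.png

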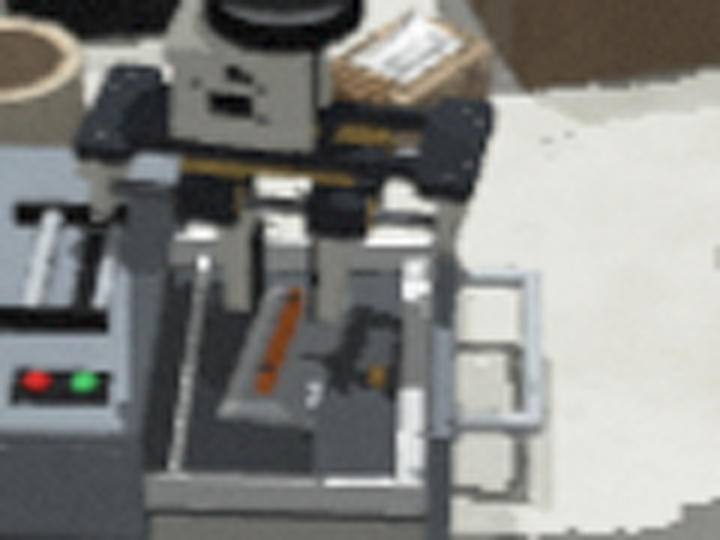

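Call:
{"op": "send_rows", "data": {"deltas": [[[0,0,0.004],0],[[0,0,0.009],0],[[0,0,0.009],0],[[0,0,0.009],0],[[0,0,0.009],0]]}}

```text
clock: 11.0
tool_pos: [0.5573, -0.1136, 0.0955]
orientation: [-180.0, -0.0, -96.5]
force: [-0.5, -0.2, 0.3]
opening: 0.0266
gripper_force: 0.0
```

Call:
{"op": "send_rows", "data": {"deltas": [[[0,0,0],0],[[0,0,0],0],[[0,0,0],0],[[0,0,0],0],[[0,0,0],0]], "gripper": 0}}

```text
clock: 11.42
tool_pos: [0.5574, -0.1135, 0.0954]
orientation: [-180.0, 0.0, -96.5]
force: [0.3, -0.1, 0.1]
opening: 0.0078
gripper_force: 30.0
```

```bash
python3 -c "
from h import *
go(.5558,-.0954,.0954,-87.6)"
```

```text
t 11.4167 at [ 0.5574 -0.1135  0.0954] [-179.99    0.    -96.46] F [ 0.3 -0.1  0.1] j [  8.  22. -26.   0. -41. -15.] -> shares [-0.0223  0.0045  0.    ] turn -0.0985 rows 0.4367981615586971 1.2375066544875117
```

Call:
{"op": "send_rows", "data": {"deltas": [[[-0.006,0.001,0],-0.025],[[-0.011,0.002,0],-0.05],[[-0.017,0.0035,0],-0.075],[[-0.022,0.0045,0],-0.098],[[-0.022,0.0045,0],-0.098]]}}

```text
clock: 11.83
tool_pos: [0.5557, -0.0952, 0.0954]
orientation: [-180.0, 0.0, -87.5]
force: [-0.2, 1.6, 0.7]
opening: 0.0072
gripper_force: 30.0
```

Call:
{"op": "send_rows", "data": {"deltas": [[[0,0.003,0],0],[[0,0.006,0],0],[[0,0.009,0],0],[[0,0.012,0],0],[[0,0.012,0],0]]}}

```text
clock: 12.25
tool_pos: [0.5455, -0.0963, 0.0954]
orientation: [180.0, 0.0, -87.7]
force: [-0.4, 1.3, 0.6]
opening: 0.0073
gripper_force: 30.0
```

```bash
python3 - <<'E'
from see import *
b=ctrl.snapshot("side");a=ctrl.snapshot("top")
u,w=hue(b,(338,165,349,180),8,30,110,60);m=(u*w[:,None]).sum(0)/w.sum();print("pin",len(u),at_z(b,m,.026)[0])
c=(310,145,360,195)
o=cv2.resize(b["color"][c[1]:c[3],c[0]:c[2],::-1],(400,400),interpolation=cv2.INTER_CUBIC)
c=(320,180,390,250)
o2=cv2.resize(a["color"][c[1]:c[3],c[0]:c[2],::-1],(400,400),interpolation=cv2.INTER_CUBIC)
cv2.imwrite("pics/st.png",np.hstack([o,o2]))
go(.5258,-.0967,.0954,-87.6)
E
```

```text
pin 5 [ 0.50959177 -0.07483344  0.026     ]
t 12.35 at [ 0.5455 -0.0963  0.0954] [179.95  -0.   -87.67] F [-2.   0.4  2.1] j [ 10.  21. -28.  -0. -41.  -8.] -> shares [-0.0005  0.0246 -0.    ] turn -0.0007 rows 0.47282166762104816 0.009271530142494292
```

View pics/st.png

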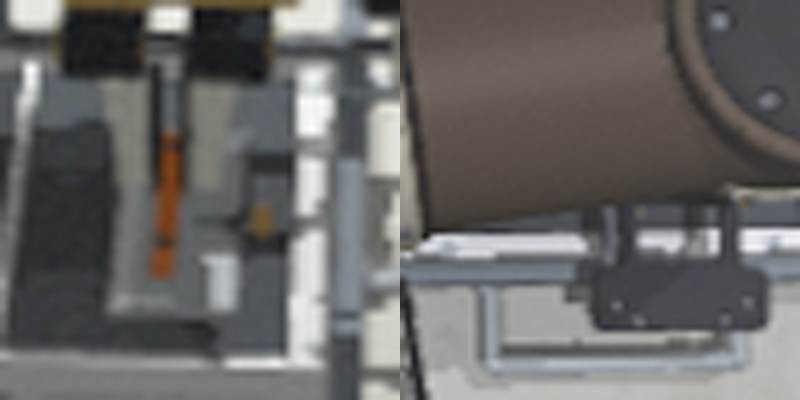

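```bash
python3 - <<'E'
from see import *
b=ctrl.snapshot("side")
px=lambda u,v:(310+u/8-.5,145+v/8-.5)
print("bar near end",at_z(b,px(162,278),.034),"plate near front corner",at_z(b,px(236,310),.025),"near rear corner",at_z(b,px(108,312),.025),"flare near corner",at_z(b,px(238,253),.025),"pin top",at_z(b,px(263,205),.03),"pin mid",at_z(b,px(263,220),.025))
t=np.radians(2.4)
for off in(0.,):
    g=ctrl.get_obs()["tool_pos"];ky=np.array([-np.sin(t),np.cos(t)]);kx=np.array([np.cos(t),np.sin(t)])
    c=g[:2]+.020*ky
    for n,P in dict(barend=(0,.04,.034),front_near=(-27,.055,.025),flare=(-27,.0125,.025),notch=(-15,0,.025)).items():
        x=P[0]/1000 if P[0] else 0
        X=np.r_[c+x*kx+P[1]*ky,P[2]];uv=proj(b,X)[0];print(n,X.round(4),((uv+.5-[310,145])*8).round(0))
E
```

```text
bar near end [[ 0.54274694 -0.02720112  0.034     ]] plate near front corner [[ 0.51548475 -0.02234896  0.025     ]] near rear corner [[ 0.56141519 -0.01710843  0.025     ]] flare near corner [[ 0.51743291 -0.05609965  0.025     ]] pin top [[ 0.51001088 -0.07966044  0.03      ]] pin mid [[ 0.50975   -0.0770459  0.025    ]]
barend [ 0.543  -0.0363  0.034 ] [164. 263.]
front_near [ 0.5154 -0.0225  0.025 ] [236. 310.]
flare [ 0.5172 -0.0649  0.025 ] [241. 239.]
notch [ 0.5297 -0.0769  0.025 ] [210. 217.]
```

Call:
{"op": "send_rows", "data": {"deltas": [[[0,0.003,0],0],[[0,0.006,0],0],[[0,0.009,0],0],[[0,0.011,0],0],[[0,0.0125,0],0]]}}

```text
clock: 12.82
tool_pos: [0.5359, -0.0965, 0.0954]
orientation: [-180.0, 0.0, -87.6]
force: [0.8, 0.0, -0.5]
opening: 0.0077
gripper_force: 30.0
```

Call:
{"op": "send_rows", "data": {"deltas": [[[0,0.0015,0],0],[[0,0.003,0],0],[[0,0.0045,0],0],[[0,0.006,0],0],[[0,0.006,0],0]]}}

```text
clock: 13.23
tool_pos: [0.5311, -0.0967, 0.0954]
orientation: [180.0, 0.0, -87.6]
force: [0.7, 0.5, 1.2]
opening: 0.0074
gripper_force: 30.0
```

Call:
{"op": "send_rows", "data": {"deltas": [[[0,0.001,0],0],[[0,0.002,0],0],[[0,0.003,0],0],[[0,0.004,0],0],[[0,0.004,0],0]]}}

```text
clock: 13.65
tool_pos: [0.528, -0.0968, 0.0954]
orientation: [-180.0, 0.0, -87.6]
force: [1.2, 0.1, 0.5]
opening: 0.0072
gripper_force: 30.0
```

Call:
{"op": "send_rows", "data": {"deltas": [[[0,0.001,0],0],[[0,0.002,0],0],[[0,0.003,0],0],[[0,0.004,0],0],[[0,0.004,0],0]]}}

```text
clock: 14.07
tool_pos: [0.5252, -0.0969, 0.0954]
orientation: [-179.9, 0.0, -87.6]
force: [3.0, -0.0, -1.1]
opening: 0.0076
gripper_force: 30.0
```

Call:
{"op": "send_rows", "data": {"deltas": [[[0,0.0005,0],0],[[0,0.001,0],0],[[0,0.0015,0],0],[[0,0.002,0],0],[[0,0.002,0],0]]}}

```text
clock: 14.48
tool_pos: [0.5248, -0.0968, 0.0959]
orientation: [-179.8, 0.0, -87.6]
force: [6.6, 0.2, -2.0]
opening: 0.0077
gripper_force: 30.0
```

Call:
{"op": "send_rows", "data": {"deltas": [[[0,0.0005,0],0],[[0,0.001,0],0],[[0,0.0015,0],0],[[0,0.0015,0],0],[[0,0.0015,0],0]]}}

```text
clock: 14.9
tool_pos: [0.5246, -0.0968, 0.0962]
orientation: [-179.7, -0.0, -87.6]
force: [8.2, -0.7, -2.2]
opening: 0.0075
gripper_force: 30.1
```

Call:
{"op": "send_rows", "data": {"deltas": [[[0,0,0],0],[[0,0,0],0],[[0,0,0],0],[[0,0,-0.02],0],[[0,0,-0.06],0]], "gripper": 0.14}}

```text
clock: 15.32
tool_pos: [0.5186, -0.0974, 0.1402]
orientation: [179.4, -0.0, -87.7]
force: [0.3, 0.6, 0.4]
opening: 0.0123
gripper_force: 0.0
```

Call:
{"op": "send_rows", "data": {"deltas": [[[0,0,-0.2],0],[[0,0,-0.2],0],[[0.05,0,-0.2],0],[[0.1,0,-0.25],0],[[0.15,0,-0.25],0]]}}

```text
clock: 15.73
tool_pos: [0.5247, -0.1768, 0.3225]
orientation: [-179.9, -0.0, -87.5]
force: [0.6, 0.0, -0.1]
opening: 0.0125
gripper_force: 0.0
```

Call:
{"op": "send_rows", "data": {"deltas": [[[0.3,0,0],0],[[0.3,0,0],0],[[0.3,0,0],0],[[0.3,0,0],0],[[0.3,0,0],0]]}}

```text
clock: 16.15
tool_pos: [0.5324, -0.3866, 0.3179]
orientation: [179.8, 0.1, -87.6]
force: [1.0, 0.5, -0.0]
opening: 0.0122
gripper_force: 0.0
```

Call:
{"op": "send_rows", "data": {"deltas": [[[0.15,0,0],0],[[0.15,0,0],0],[[0.15,0,0],0],[[0.15,0,0],0],[[0.15,0,0],0]]}}

```text
clock: 16.57
tool_pos: [0.5371, -0.5065, 0.3158]
orientation: [179.7, 0.2, -87.8]
force: [-0.2, 0.3, -0.2]
opening: 0.0119
gripper_force: 0.0
```

```bash
python3 - <<'E'
from see import *
b=ctrl.snapshot("side");a=ctrl.snapshot("top");im=[]
for p,c,k in((a,(330,180,380,230),(335,190,390,218)),(b,(310,145,360,195),(325,155,343,185))):
    im.append(cv2.resize(p["color"][c[1]:c[3],c[0]:c[2],::-1],(400,400),interpolation=cv2.INTER_CUBIC))
    u,w=hue(p,k,0,14,120,60);X=at_z(p,u,.033)[:,:2];w=w/w.sum();m=w@X;C=(X-m).T@((X-m)*w[:,None]);e,V=np.linalg.eigh(C);ax=V[:,1]*np.sign(V[1,1]);s=(X-m)@ax
    print("bar",len(u),m,"mid",m+ax*(s.max()+s.min())/2,np.ptp(s),np.degrees(np.arctan2(-ax[0],ax[1])))
cv2.imwrite("pics/e.png",np.hstack(im))
go(.55,-.08,.2,-177.6)
E
```

```text
bar 52 [ 0.52556758 -0.07925065] mid [ 0.52554309 -0.07855738] 0.07614554021934174 2.023037393418628
bar 30 [ 0.52470684 -0.07521872] mid [ 0.52463493 -0.07353302] 0.08420777340675603 2.442694580458598
t 16.6667 at [ 0.538  -0.5045  0.3176] [ 1.7987e+02  1.1000e-01 -8.7680e+01] F [0.2 0.6 0.6] j [-28.  26.  12.  -0. -76.  30.] -> shares [-0.5296 -0.0364  0.147 ] turn 0.9991 rows 10.566522854250438 12.558835155188783
```

View pics/e.png

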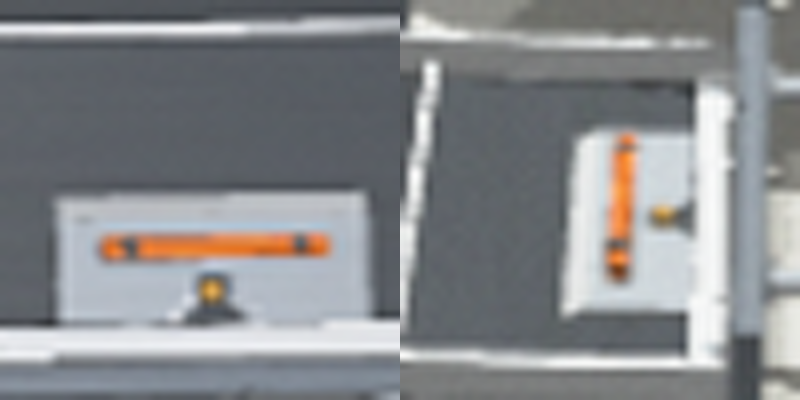

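Call:
{"op": "send_rows", "data": {"deltas": [[[-0.53,-0.007,0],0],[[-0.53,-0.007,0],0],[[-0.53,-0.007,0],0],[[-0.53,-0.007,0],0],[[-0.53,-0.007,0],0]], "gripper": 0}}

```text
clock: 17.08
tool_pos: [0.532, -0.2935, 0.3191]
orientation: [-180.0, 0.0, -87.6]
force: [1.7, 1.3, 0.1]
opening: 0.0008
gripper_force: 0.0
```

Call:
{"op": "send_rows", "data": {"deltas": [[[-0.26,-0.01,0.12],0],[[-0.26,-0.01,0.12],0],[[-0.26,-0.01,0.12],0],[[-0.26,-0.01,0.12],0],[[-0.26,-0.01,0.12],0]]}}

```text
clock: 17.5
tool_pos: [0.5311, -0.1047, 0.2316]
orientation: [-179.9, 0.0, -87.5]
force: [1.1, 0.3, -0.0]
opening: 0.0004
gripper_force: 0.0
```

```bash
python3 -c "
from h import *
go(.560,-.077,.14,-87.6)"
```

```text
t 17.5 at [ 0.5311 -0.1047  0.2316] [-1.7993e+02  2.0000e-02 -8.7530e+01] F [ 1.1  0.3 -0. ] j [ 10.  11. -21.  -0. -58.  -7.] -> shares [-0.033  -0.0376  0.1145] turn 0.0007 rows 2.3974762970431733 0.009331859979515106
```

Call:
{"op": "send_rows", "data": {"deltas": [[[-0.027,-0.0376,0],0],[[-0.027,-0.0376,0.05],0],[[-0.027,-0.0376,0.1],0],[[-0.027,-0.0376,0.11],0],[[-0.027,-0.0376,0.11],0]]}}

```text
clock: 17.92
tool_pos: [0.5593, -0.0841, 0.1414]
orientation: [179.6, -0.0, -87.6]
force: [-0.5, 0.0, 0.6]
opening: 0.0005
gripper_force: 0.0
```

```bash
python3 -c "
from h import *
go(.560,-.077,.0965,-87.6)"
```

```text
t 17.9167 at [ 0.5593 -0.0841  0.1414] [ 1.7965e+02 -3.0000e-02 -8.7560e+01] F [-0.5  0.   0.6] j [ 11.  19. -24.  -0. -48.  -9.] -> shares [-0.0088 -0.0013  0.0561] turn 0.0004 rows 1.0905820877298316 0.0055790278135144965
```

Call:
{"op": "send_rows", "data": {"deltas": [[[-0.009,-0.001,0.02],0],[[-0.009,-0.001,0.035],0],[[-0.009,-0.001,0.045],0],[[-0.009,-0.001,0.05],0],[[-0.009,-0.001,0.05],0]]}}

```text
clock: 18.33
tool_pos: [0.5624, -0.0777, 0.1042]
orientation: [-180.0, -0.0, -87.6]
force: [-0.5, -0.5, 0.5]
opening: 0.0006
gripper_force: 0.0
```

```bash
python3 -c "
from h import *
go(.560,-.077,.0965,-87.6)"
```

```text
t 18.3333 at [ 0.5624 -0.0777  0.1042] [-179.97   -0.    -87.64] F [-0.5 -0.5  0.5] j [ 12.  22. -26.   0. -42. -10.] -> shares [-0.001   0.0029  0.0097] turn -0.0005 rows 0.1944679516496908 0.005807347822894826
```

Call:
{"op": "send_rows", "data": {"deltas": [[[-0.001,0.003,0.004],0],[[-0.001,0.003,0.0085],0],[[-0.001,0.003,0.0085],0],[[-0.001,0.006,0.0085],0],[[-0.001,0.006,0.0085],0]]}}

```text
clock: 18.75
tool_pos: [0.5571, -0.077, 0.0968]
orientation: [180.0, 0.0, -87.6]
force: [-1.4, -0.8, -0.4]
opening: 0.0004
gripper_force: 0.0
```

Call:
{"op": "send_rows", "data": {"deltas": [[[0,0.001,0],0],[[0,0.002,0],0],[[0,0.003,0],0],[[0,0.004,0],0],[[0,0.004,0],0]]}}

```text
clock: 19.17
tool_pos: [0.554, -0.0771, 0.0966]
orientation: [180.0, 0.0, -87.6]
force: [0.4, -0.7, -0.2]
opening: 0.0003
gripper_force: 0.0
```

Call:
{"op": "send_rows", "data": {"deltas": [[[0,0.001,0],0],[[0,0.002,0],0],[[0,0.003,0],0],[[0,0.003,0],0],[[0,0.003,0],0]]}}

```text
clock: 19.58
tool_pos: [0.5517, -0.0772, 0.0966]
orientation: [180.0, -0.0, -87.6]
force: [-0.1, 0.4, 0.5]
opening: 0.0004
gripper_force: 0.0
```

Call:
{"op": "send_rows", "data": {"deltas": [[[0,0.0005,0],0],[[0,0.001,0],0],[[0,0.0015,0],0],[[0,0.002,0],0],[[0,0.002,0],0]]}}

```text
clock: 20.0
tool_pos: [0.5501, -0.0772, 0.0966]
orientation: [180.0, -0.0, -87.6]
force: [0.3, 0.2, 0.1]
opening: 0.0002
gripper_force: 0.0
```

Call:
{"op": "send_rows", "data": {"deltas": [[[0,0.0005,0],0],[[0,0.001,0],0],[[0,0.0015,0],0],[[0,0.002,0],0],[[0,0.002,0],0]]}}

```text
clock: 20.42
tool_pos: [0.5485, -0.0773, 0.0966]
orientation: [180.0, 0.0, -87.6]
force: [0.4, -0.5, 0.2]
opening: 0.0004
gripper_force: 0.0
```

Call:
{"op": "send_rows", "data": {"deltas": [[[0,0.0005,0],0],[[0,0.001,0],0],[[0,0.0015,0],0],[[0,0.002,0],0],[[0,0.002,0],0]]}}

```text
clock: 20.83
tool_pos: [0.5469, -0.0774, 0.0966]
orientation: [180.0, 0.0, -87.6]
force: [0.2, -0.1, 0.3]
opening: 0.0006
gripper_force: 0.0
```

Call:
{"op": "send_rows", "data": {"deltas": [[[0,0.001,0],0],[[0,0.0015,0],0],[[0,0.002,0],0],[[0,0.0025,0],0],[[0,0.003,0],0]]}}

```text
clock: 21.25
tool_pos: [0.5445, -0.0775, 0.0966]
orientation: [180.0, 0.0, -87.6]
force: [0.2, -0.1, -0.5]
opening: 0.0004
gripper_force: 0.0
```

Call:
{"op": "send_rows", "data": {"deltas": [[[0,0.0005,0],0],[[0,0.001,0],0],[[0,0.0015,0],0],[[0,0.002,0],0],[[0,0.002,0],0]]}}

```text
clock: 21.67
tool_pos: [0.5437, -0.0774, 0.0968]
orientation: [-179.9, 0.0, -87.6]
force: [3.3, -1.3, -0.9]
opening: 0.0005
gripper_force: 1.4
```

Call:
{"op": "send_rows", "data": {"deltas": [[[0,0.0005,0],0],[[0,0.001,0],0],[[0,0.0015,0],0],[[0,0.002,0],0],[[0,0.002,0],0]]}}

```text
clock: 22.08
tool_pos: [0.5431, -0.0774, 0.0974]
orientation: [-179.8, 0.0, -87.6]
force: [5.8, -1.0, -0.4]
opening: 0.0004
gripper_force: 3.0
```

Call:
{"op": "send_rows", "data": {"deltas": [[[0,0.001,0],0],[[0,0.002,0],0],[[0,0.002,0],0],[[0,0.002,0],0],[[0,0.002,0],0]]}}

```text
clock: 22.5
tool_pos: [0.5427, -0.0774, 0.098]
orientation: [-179.7, 0.0, -87.6]
force: [8.2, -1.4, 1.2]
opening: 0.0002
gripper_force: 4.2
```

Call:
{"op": "send_rows", "data": {"deltas": [[[0,-0.004,0],0],[[0,-0.01,0],0],[[0,-0.012,0],0],[[0,-0.012,-0.03],0],[[0,-0.012,-0.08],0]]}}

```text
clock: 22.92
tool_pos: [0.546, -0.0777, 0.1568]
orientation: [179.4, -0.0, -87.7]
force: [0.3, 0.2, -0.4]
opening: 0.0003
gripper_force: 0.0
```

Call:
{"op": "send_rows", "data": {"deltas": [[[0,0,-0.2],0],[[0,0,-0.2],0],[[0.05,0,-0.2],0],[[0.1,0,-0.25],0],[[0.15,0,-0.25],0]]}}

```text
clock: 23.33
tool_pos: [0.5527, -0.1569, 0.3399]
orientation: [-179.8, -0.0, -87.5]
force: [1.1, -0.1, 0.8]
opening: 0.0007
gripper_force: 0.0
```

Call:
{"op": "send_rows", "data": {"deltas": [[[0.3,0,0],0],[[0.3,0,0],0],[[0.3,0,0],0],[[0.3,0,0],0],[[0.3,0,0],0]]}}

```text
clock: 23.75
tool_pos: [0.5603, -0.367, 0.3352]
orientation: [179.9, 0.1, -87.6]
force: [2.0, 1.5, -0.0]
opening: 0.0004
gripper_force: 0.0
```

Call:
{"op": "send_rows", "data": {"deltas": [[[0.17,0,0],0],[[0.17,0,0],0],[[0.17,0,0],0],[[0.17,0,0],0],[[0.17,0,0],0]]}}

```text
clock: 24.17
tool_pos: [0.5653, -0.5045, 0.3327]
orientation: [179.8, 0.1, -87.9]
force: [-1.0, 0.8, -0.2]
opening: 0.0005
gripper_force: 0.0
```

```bash
python3 - <<'E'
from see import *
print(ctrl.get_obs()["tool_pos"])
b=ctrl.snapshot("side");a=ctrl.snapshot("top")
for p,k in((a,(335,190,390,218)),(b,(325,155,343,185))):
    u,w=hue(p,k,0,14,120,60);X=at_z(p,u,.033)[:,:2];w=w/w.sum();m=w@X;C=(X-m).T@((X-m)*w[:,None]);e,V=np.linalg.eigh(C);ax=V[:,1]*np.sign(V[1,1]);s=(X-m)@ax
    print("bar",len(u),m,"mid",m+ax*(s.max()+s.min())/2,np.ptp(s),np.degrees(np.arctan2(-ax[0],ax[1])))
G={p["shot"]:grad(p) for p in(a,b)};s=np.linspace(.03,.97,50)[:,None]
def cost(q,ps): return -sum(score(G[p["shot"]],p,tf(q,e[0]+(e[1]-e[0])*s)) for p in ps for e in edges(q[3]))
for ps in([a],[b],[a,b]):
    q=np.array([.704,-.067,np.radians(2.2),.13])
    r=minimize(cost,q,args=(ps,),method="Nelder-Mead",options=dict(initial_simplex=np.array(q)+np.vstack([np.zeros(4),np.diag([.002,.002,.02,.003])])))
    print(len(ps),r.x[[0,1,3]].round(4),np.degrees(r.x[2]))
E
```

```text
[ 0.56530944 -0.50449279  0.33267983]
bar 54 [ 0.52537016 -0.07934122] mid [ 0.5253377  -0.07856592] 0.07615822901779344 2.3970749067877737
bar 29 [ 0.52426627 -0.07537309] mid [ 0.52414436 -0.07355181] 0.08419161636829096 3.829489390522485
1 [ 0.7048 -0.0682  0.1326] 1.7476535384302303
1 [ 0.7035 -0.065   0.1294] 2.883215481963173
2 [ 0.7041 -0.0677  0.1314] 2.2590446540022904
```

```bash
python3 -c "
from plant import ctrl
print(ctrl.close_job())"
```

```text
the job is handed in; nothing more can be done
None
```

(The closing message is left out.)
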